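# Find the loaded tin by weight and crate it

## Robot

A 6-joint arm with a two-finger parallel gripper is mounted at the origin on the work surface. World frame = base frame: x ahead of the robot, y to its left, z up, the work surface at z = 0. Lengths are in m, angles in rad, forces in N, time in s.
With the tool pointing down it reaches from about 0.35 to 0.975 m from the base axis. Payload 7.1 kg.
Tool frame: the origin (TCP) lies midway between the tips of the shut fingers; the grasp point (between the pads) lies 19 mm behind it; z points along the fingers, y is the line along which they close (so a half turn about z gives the same grasp; the last joint's range is limited). The gripper opens to 88 mm and grips with 3 to 60 N. Pads are 20 mm wide; open, the fingers measure 115 mm over their backs; the gripper's body (75 mm by 178 mm) begins 61 mm behind the grasp point.
Start: joints at [-1.172, 0.423, 1.63, -0, 1.089, -0.019], TCP at [0.254, -0.571, 0.223] pointing down, gripper open.
Joint ranges: [-3, 3], [-0.9, 2.11], [0.09, 2.58], [-1.31, 4.45], [0.11, 2.69], [-2.54, 2.54]. Speed limits (rad/s): [2.39, 2.39, 3.01, 3.14, 3.14, 3.14].

## Interface

Orientations are given as a unit quaternion [w, x, y, z].
In Python, from plant import arm, vision, ticket gives the robot as it stands.
- The arm moves only by the tool arm_command, never from a script. Its argument "plan" is a list of rows, each a list of 6 numbers: the shift along the tool's x, y, z in m, then the turn, a rotation vector about the tool's x, y, z in rad. A call has 1 to 5 rows; each row shifts and turns the commanded pose from where the row before left it, along the tool's axes as they then stand; what a row does not reach is not made up. A row lasts 1/8 s, in which the tool goes at most 62.5 mm and 10.7 degrees, less where a joint would pass 70% of its speed; a pose out of reach is approached as far as the arm can. A call is refused whole if a number of a shift passes 0.0625 or a number of a turn 0.188, either way. A call with a gripper value outside its range is refused whole. "jaw" is the opening, from 0 (shut) to 1 (fully open), set as the call begins (left out, the last holds). The fingers move at their own pace and stop on an object; the grip force is fixed at half the most. Time passes only in rows, so rows that do not move let the fingers close. It gives the time, the measured TCP pose, the force and the opening at its end, in the units of the state.
- arm.get_obs(): the state, without advancing time (a new reading comes with each control period).
- vision.grab_frame(name): name is "side" or "top" or "wrist"; returns (picture, depth): 384x512x3 uint8, blue, green, red; 384x512 float32, m along the optical axis (not along the pixel's ray), 0 where there is no reading.
- vision.camera_info(name): a dict with "K" (3x3 intrinsics, pixels), "T" (4x4, takes a point from camera to world coordinates); the wrist camera has in their place "T_tool_cam" (4x4, takes a point from camera to tool coordinates, whose origin is the TCP and whose axes are the flange's). Camera axes: x right, y down, z forward; pixel columns grow to the right and rows downward; lengths in m; the calibration is good to about 2 mm. A picture is of the moment at which its call begins: read the wrist's pose just before it. camera_info takes no time and is no camera call.
- ticket.finish_job(): hands the job in, once; it reports no verdict.
The state is a dict: "time_s": time; "joint_pos": joint angles; "joint_velocities": joint speeds; "joint_efforts": joint torques, N m; "eef_pos": TCP position; "eef_rot": TCP orientation; "ft_force": force on the tool from outside, world axes, zero at the start; "moment": the same for the moment, N m; "opening": finger opening in m.
Only numpy, scipy, OpenCV 4.12 (cv2) and the standard library are available. Lean on these libraries where they do the work, as an engineer would, in place of code of your own. Each camera call takes 0.05 s, during which the arm holds its last target. There are 200 camera calls.

## Task

One of the four identical closed tins on the black mat holds the steel nozzle set for the spray gun and is several times heavier than the other three, which are empty. Find it by its weight and set it down upright in the middle of the crate's free cell, on the cork pad; leave the empty tins standing on the mat. Don't tip any tin over or drop it, and don't disturb the jars, the cup or the brush.

Things in the scene. Friction and masses are not known exactly. Their poses are not given: they have to be found in the camera images.
- tin_a: one of four outwardly identical closed steel tins: upright cylinder 60 mm in diameter, 91 mm tall, lid fixed on. Origin: centre of its underside, z up. It stands on the mat. Three are empty and weigh 110 to 180 g each; the loaded one weighs 510 to 790 g (its contents can shift 3 mm). Which one is loaded differs from run to run and does not show.
- tin_b: one of four outwardly identical closed steel tins: upright cylinder 60 mm in diameter, 91 mm tall, lid fixed on. Origin: centre of its underside, z up. It stands on the mat. Three are empty and weigh 110 to 180 g each; the loaded one weighs 510 to 790 g (its contents can shift 3 mm). Which one is loaded differs from run to run and does not show.
- tin_c: one of four outwardly identical closed steel tins: upright cylinder 60 mm in diameter, 91 mm tall, lid fixed on. Origin: centre of its underside, z up. It stands on the mat. Three are empty and weigh 110 to 180 g each; the loaded one weighs 510 to 790 g (its contents can shift 3 mm). Which one is loaded differs from run to run and does not show.
- tin_d: one of four outwardly identical closed steel tins: upright cylinder 60 mm in diameter, 91 mm tall, lid fixed on. Origin: centre of its underside, z up. It stands on the mat. Three are empty and weigh 110 to 180 g each; the loaded one weighs 510 to 790 g (its contents can shift 3 mm). Which one is loaded differs from run to run and does not show.
- mat: black rubber mat fixed to the bench, 250 mm (its x) by 230 mm (its y), 3 mm thick. Origin: centre of its underside, on the bench. The tins stand on it two by two, about 140 mm apart along the mat's x and 124 mm along its y, each up to 12 mm off.
- crate: low open plywood crate fixed to the bench, 284 mm (its x) by 100 mm (its y), 50 mm tall, walls and floor 6 mm; two cross walls make three cells in a row along its x, centres 92 mm apart (middle cell at the origin), each about 86 by 88 mm inside. Origin: centre of its underside, on the bench. Two cells hold a jar, one is free.
- pad: square cork pad, 76 mm wide and 3 mm thick, fixed on the floor of the crate's free cell, at its centre. Origin: centre of its underside, 6 mm above the bench (its top at 9 mm); axes parallel to the crate's. Which cell it is in differs from run to run.
- jar_1: squat white plastic jar with a black cap, 58 mm in diameter, 70 mm tall, 250 g, standing in a cell of the crate. Origin: centre of its underside. Bystander.
- jar_2: squat white plastic jar with a black cap, 58 mm in diameter, 70 mm tall, 250 g, standing in a cell of the crate. Origin: centre of its underside. Bystander.
- cup: open grey plastic mixing cup, 80 mm across the rim, 85 mm tall, standing on the bench beyond the mat and crate. Origin: centre of its underside. Bystander.
- brush: paint brush, 190 mm long, lying on the bench between the mat and the crate. Origin: on the brush, at bench height, its x along the brush. Bystander.
Things that resemble listed ones, but are neither listed nor needed, are in the scene too. Leave any green or yellow look-alike of the tin_a alone.

How it is judged:
At the end, for the whole second after the job is handed in: The loaded tin rests upright (within 0.12 rad) on the cork pad in the free cell, its centre within 20 mm of the pad's centre and its weight (over 3.5 N) on the pad; the three empty tins stand upright (within 0.12 rad) on the mat or bench, outside the crate; all tins are at rest ((((horizontal distance between tin_a and pad below 0.02 m and z of tin_a in the frame of pad below 0.008 m and contact force between tin_a and pad above 3.5 N) and (height (world z) of tin_b below 0.007 m and horizontal distance between tin_b and pad above 0.06 m) and (height (world z) of tin_c below 0.007 m and horizontal distance between tin_c and pad above 0.06 m) and (height (world z) of tin_d below 0.007 m and horizontal distance between tin_d and pad above 0.06 m)) or ((horizontal distance between tin_b and pad below 0.02 m and z of tin_b in the frame of pad below 0.008 m and contact force between tin_b and pad above 3.5 N) and (height (world z) of tin_a below 0.007 m and horizontal distance between tin_a and pad above 0.06 m) and (height (world z) of tin_c below 0.007 m and horizontal distance between tin_c and pad above 0.06 m) and (height (world z) of tin_d below 0.007 m and horizontal distance between tin_d and pad above 0.06 m)) or ((horizontal distance between tin_c and pad below 0.02 m and z of tin_c in the frame of pad below 0.008 m and contact force between tin_c and pad above 3.5 N) and (height (world z) of tin_a below 0.007 m and horizontal distance between tin_a and pad above 0.06 m) and (height (world z) of tin_b below 0.007 m and horizontal distance between tin_b and pad above 0.06 m) and (height (world z) of tin_d below 0.007 m and horizontal distance between tin_d and pad above 0.06 m)) or ((horizontal distance between tin_d and pad below 0.02 m and z of tin_d in the frame of pad below 0.008 m and contact force between tin_d and pad above 3.5 N) and (height (world z) of tin_a below 0.007 m and horizontal distance between tin_a and pad above 0.06 m) and (height (world z) of tin_b below 0.007 m and horizontal distance between tin_b and pad above 0.06 m) and (height (world z) of tin_c below 0.007 m and horizontal distance between tin_c and pad above 0.06 m))) and angle between each of tin_a, tin_b, tin_c, tin_d's own z axis and vertical below 0.12 rad and linear speed of each of tin_a, tin_b, tin_c, tin_d below 0.02 m/s); the robot touches nothing.
It fails at once if a tin is tipped over (more than 0.6 rad) (angle between any of tin_a, tin_b, tin_c, tin_d's own z axis and vertical above 0.6 rad).
It fails at once if a tin is dropped from a height (out of the fingers, it moves faster than 0.7 m/s, a fall of 25 mm) ((linear speed of tin_a above 0.7 m/s and contact force between tin_a and the fingers below 0.1 N) or (linear speed of tin_b above 0.7 m/s and contact force between tin_b and the fingers below 0.1 N) or (linear speed of tin_c above 0.7 m/s and contact force between tin_c and the fingers below 0.1 N) or (linear speed of tin_d above 0.7 m/s and contact force between tin_d and the fingers below 0.1 N)).
It fails at once if a jar, the cup or the brush is moved by more than 30 mm (distance of any of jar_1, jar_2, cup, brush from where it was at the start of the episode above 0.03 m).
It also fails if it takes over 67 s, if anything falls off the work surface, if the arm or the gripper's body presses on something with over 40 N, if the wrist force passes 120 N, or if a joint passes its speed limit or range.

## Working session

There is one attempt and no reset: what is moved stays moved. The work goes in short steps, Python scripts to look and compute and a tool call to move; the robot and the scene stay as the last step left them, time stands still between calls to the robot, and variables do not carry over. Pictures are saved under pics/ and viewed, on a budget of 10 in all, crops included, one or two more only if the job needs it, and the job is handed in when it is done.

Besides the shell and the picture viewer there is one more tool, called after "Request:" by a JSON object that holds its "method" and its "body". arm_command: Moves the arm, as the interface text tells. Its arguments: {"type":"object","properties":{"plan":{"type":"array","items":{"type":"array","items":{"type":"number"}}},"jaw":{"type":"number"}},"required":["plan"]}

```bash
mkdir -p pics; cat > h.py <<'E'
import numpy as np, cv2
from plant import arm, vision, ticket
def grab(n):
    im,d=vision.grab_frame(n); return im,d
def pts(n,d):
    c=vision.camera_info(n);K=np.array(c["K"]);T=np.array(c["T"])
    v,u=np.mgrid[:d.shape[0],:d.shape[1]]
    p=np.stack([(u-K[0,2])/K[0,0]*d,(v-K[1,2])/K[1,1]*d,d],-1)
    return p@T[:3,:3].T+T[:3,3]
E
python3 - <<'E'
from h import *
for n in ("top","side"):
    im,d=grab(n); cv2.imwrite(f"pics/{n}0.png",im); np.save(f"pics/{n}0.npy",d)
    print(n,vision.camera_info(n))
cv2.imwrite("pics/both.png",np.hstack([cv2.imread("pics/top0.png"),cv2.imread("pics/side0.png")])[:, :])
o=arm.get_obs();print(o)
E
```

```text
top {'K': array([[358.57358284,   0.        , 252.07932456],
       [  0.        , 358.57358284, 188.63872182],
       [  0.        ,   0.        ,   1.        ]]), 'T': array([[ 0.00349847, -0.99890557,  0.04664138,  0.5667656 ],
       [-0.99962238, -0.00476462, -0.02706282, -0.09390326],
       [ 0.02725543, -0.04652909, -0.99854503,  0.91020876],
       [ 0.        ,  0.        ,  0.        ,  1.        ]])}
side {'K': array([[377.64343519,   0.        , 250.11030472],
       [  0.        , 377.64343519, 192.79099432],
       [  0.        ,   0.        ,   1.        ]]), 'T': array([[ 0.98704478, -0.11551201,  0.11135342,  0.49812431],
       [-0.16022673, -0.67346206,  0.72164829, -0.8754377 ],
       [-0.00836674, -0.73014097, -0.68324532,  0.77663274],
       [ 0.        ,  0.        ,  0.        ,  1.        ]])}
{'time_s': 0.1, 'joint_pos': array([-1.17202956e+00,  4.23775881e-01,  1.63061043e+00,  4.03760705e-06,
        1.08859761e+00, -1.90274785e-02]), 'joint_velocities': array([-0.00119747,  0.00019718, -0.00012597, -0.00010661, -0.00050614,
        0.00050712]), 'joint_efforts': array([ 6.11561118e-04, -5.45608771e+01, -2.74325341e+01,  6.45531085e-02,
        1.86820782e-02, -1.69485827e-05]), 'eef_pos': array([ 0.25340361, -0.57077202,  0.22197351]), 'eef_rot': array([-6.83468607e-04,  9.78260183e-01,  2.07380159e-01, -1.29531502e-04]), 'ft_force': array([-0.46644681, -0.58080201,  0.46716626]), 'moment': array([-0.02304536, -0.00216919,  0.03269885]), 'opening': 0.08806470049672856}
```

View pics/top0.png

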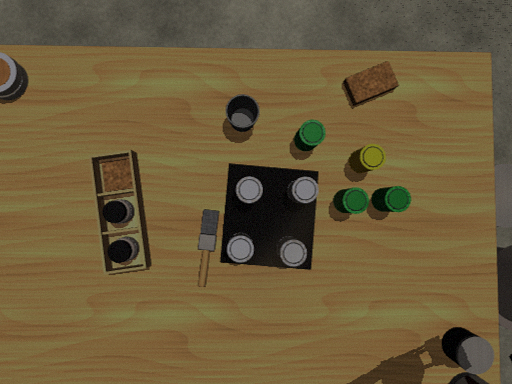

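View pics/side0.png

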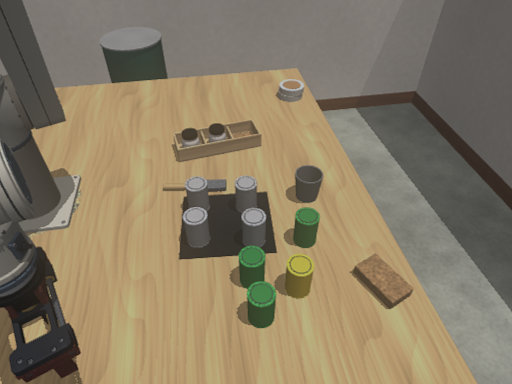

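The top view shows grey tins at (249,189), (304,189), (240,249) and (293,252) on the mat. Green and yellow look-alikes stand to the right. The crate is on the left, with the cork in its far cell at (117,174), jars at (118,212) and (123,250), the brush at (207,240) and the cup at (242,113).

```bash
python3 - <<'E'
from h import *
im=cv2.imread("pics/top0.png"); d=np.load("pics/top0.npy"); P=pts("top",d)
big=cv2.resize(im[130:290,80:340],None,fx=3,fy=3,interpolation=cv2.INTER_CUBIC)
z=P[...,2]
def blobs(m,amin=60):
    n,l,s,c=cv2.connectedComponentsWithStats(m.astype(np.uint8))
    for i in range(1,n):
        if s[i,4]>amin:
            q=P[l==i]; (x,y),r=cv2.minEnclosingCircle(q[:,:2].astype(np.float32)[:,None])
            print(s[i,4],c[i].round(),"med",q.mean(0).round(4),"circ",round(x,4),round(y,4),round(r,4), im[l==i].mean(0).round())
print("tins");blobs((z>.085)&(z<.105))
print("crate");m=((z>.042)&(z<.06)&(d>0)); m[:,:80]=0;m[:,160:]=0
q=P[m][:,:2].astype(np.float32); print(cv2.minAreaRect(q), P[m][:,2].mean())
pm=np.zeros_like(m); pm[150:200,95:145]=1
h=(z>0)&(z<.02)&pm; print("floor");blobs(h,20)
hs=cv2.cvtColor(im,cv2.COLOR_BGR2HSV)
K=(hs[...,2]<40)&(z<.015)&(z>-.01); K[:,:215]=0;K[:,325:]=0;K[:155]=0;K[280:]=0
print("mat",cv2.minAreaRect(P[K][:,:2].astype(np.float32)))
b=np.zeros_like(m);b[205:290,190:220]=1
print("brush z",np.percentile(z[b],[50,90,99,100]).round(3)); print('bench z',np.median(z[300:330,100:300]))
cv2.imwrite("pics/crop.png",big)
E
```

```text
tins
539 [312. 132.] med [ 0.7365 -0.2556  0.0903] circ 0.7367 -0.2558 0.0303 [47. 94. 39.]
542 [373. 156.] med [ 0.6813 -0.3957  0.0903] circ 0.6821 -0.3961 0.0312 [ 29. 114. 116.]
557 [249. 189.] med [ 0.6038 -0.1094  0.0933] circ 0.6039 -0.1095 0.0304 [114. 112. 114.]
552 [305. 189.] med [ 0.6041 -0.2378  0.0934] circ 0.6042 -0.2379 0.0306 [113. 111. 113.]
547 [356. 200.] med [ 0.5799 -0.355   0.0905] circ 0.5799 -0.3555 0.0309 [40. 88. 33.]
548 [398. 199.] med [ 0.5837 -0.4531  0.0904] circ 0.583 -0.4534 0.0312 [36. 84. 29.]
571 [240. 248.] med [ 0.4695 -0.0901  0.0935] circ 0.4691 -0.0901 0.0307 [115. 112. 113.]
562 [293. 252.] med [ 0.4606 -0.2103  0.0935] circ 0.4603 -0.2105 0.0305 [105. 106. 108.]
crate
((0.551962673664093, 0.2023831307888031), (0.28426405787467957, 0.10194802284240723), 8.348811149597168) 0.048391785095426035
floor
23 [ 99. 152.] med [0.7009 0.2671 0.0009] circ 0.7016 0.2658 0.013 [ 64. 108. 125.]
199 [140. 172.] med [0.65   0.1629 0.0062] circ 0.6436 0.1618 0.0625 [44. 74. 90.]
1107 [115. 174.] med [0.6449 0.2243 0.009 ] circ 0.6447 0.2223 0.0559 [40. 67. 94.]
183 [120. 196.] med [0.5881 0.2113 0.0068] circ 0.5877 0.2148 0.0383 [50. 75. 91.]
mat ((0.539832592010498, -0.1617254614830017), (0.22869911789894104, 0.24947823584079742), 85.35437774658203)
brush z [0.001 0.019 0.022 0.91 ]
bench z 2.1911268252128302e-05
```

View pics/crop.png

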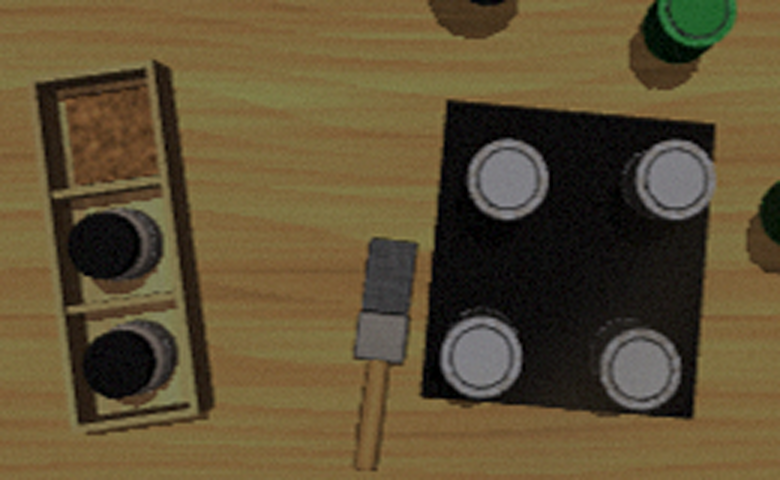

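The four grey tins on the mat fit the description (steel grey, lid tops at z≈0.094). The three green and one yellow look-alikes at (312,132), (356,200), (398,199) and (373,156) are excluded by colour and by being off the mat. The crop confirms this, and the free cork cell is the far one, at about (0.643, 0.216) with the crate yawed 8.35°. I'll turn the tool parallel to the crate and go to the tin at (0.460,-0.2105).

Request:
{"method": "arm_command", "body": {"plan": [[0,0,0,0,0,0.136],[0,0,0,0,0,0.136],[0.032,-0.041,0,0,0,0],[0.032,-0.041,0,0,0,0],[0.032,-0.041,0,0,0,0]], "jaw": 1}}

```text
time_s: 0.72
eef_pos: [0.3311, -0.4341, 0.2223]
eef_rot: [-0.0, 0.997, 0.073, -0.0]
ft_force: [0.7, -0.1, 0.2]
opening: 0.0875
```

```bash
cat > go.py <<'E'
import sys
from h import *
from scipy.spatial.transform import Rotation as R
o=arm.get_obs(); q=o["eef_rot"]; r=R.from_quat([q[1],q[2],q[3],q[0]])
print("t",o["time_s"],"pos",o["eef_pos"].round(4),"F",o["ft_force"].round(2),"op",round(o["opening"],4),"x-axis",r.as_matrix()[:,0].round(3),"z",r.as_matrix()[:,2].round(3))
if len(sys.argv)>3: print("tool shift",r.inv().apply(np.array(list(map(float,sys.argv[1:4])))-o["eef_pos"]).round(4))
E
python3 go.py 0.460 -0.2105 0.16
```

```text
t 0.725 pos [ 0.3311 -0.4341  0.2223] F [ 0.68 -0.1   0.17] op 0.0875 x-axis [ 0.989  0.145 -0.   ] z [-0.     0.001 -1.   ]
tool shift [ 0.1599 -0.2025  0.0624]
```

Request:
{"method": "arm_command", "body": {"plan": [[0.032,-0.0405,0.012,0,0,0],[0.032,-0.0405,0.012,0,0,0],[0.032,-0.0405,0.013,0,0,0],[0.032,-0.0405,0.013,0,0,0],[0.032,-0.0405,0.012,0,0,0]]}}

```text
time_s: 1.35
eef_pos: [0.4601, -0.2104, 0.1602]
eef_rot: [-0.0, 0.997, 0.073, -0.0]
ft_force: [0.2, -0.8, -0.1]
opening: 0.0878
```

```bash
python3 go.py 0.460 -0.2105 0.055; python3 - <<'E'
from h import *
im,d=grab("wrist");cv2.imwrite("pics/w0.png",im)
E
```

```text
t 1.35 pos [ 0.4601 -0.2104  0.1602] F [ 0.16 -0.83 -0.14] op 0.0878 x-axis [ 0.989  0.145 -0.   ] z [-0.  0. -1.]
tool shift [-1.000e-04  1.000e-04  1.052e-01]
```

View pics/w0.png

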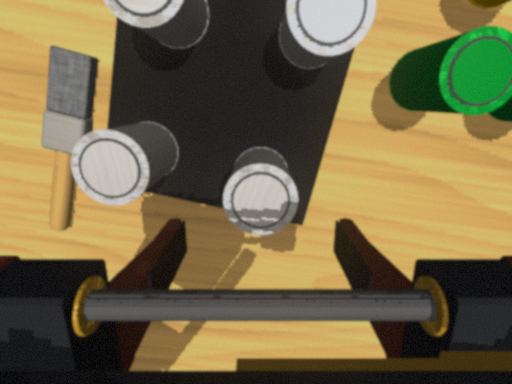

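The wrist view shows the tin at (261,198), centred between the fingers, which are at about 180 and 340. I'll go down and grip.

Request:
{"method": "arm_command", "body": {"plan": [[0,0,0.035,0,0,0],[0,0,0.035,0,0,0],[0,0,0.025,0,0,0],[0,0,0.01,0,0,0],[0,0,0,0,0,0]]}}

```text
time_s: 2.02
eef_pos: [0.4593, -0.2119, 0.0554]
eef_rot: [-0.0, 0.997, 0.073, -0.001]
ft_force: [-0.6, -0.5, -0.4]
opening: 0.0876
```

Request:
{"method": "arm_command", "body": {"plan": [[0,0,0,0,0,0],[0,0,0,0,0,0],[0,0,0,0,0,0],[0,0,0,0,0,0],[0,0,0,0,0,0]], "jaw": 0}}

```text
time_s: 2.65
eef_pos: [0.4599, -0.212, 0.0562]
eef_rot: [0.0, 0.997, 0.073, 0.0]
ft_force: [-0.5, 1.0, 6.2]
opening: 0.0592
```

Request:
{"method": "arm_command", "body": {"plan": [[0,0,-0.005,0,0,0],[0,0,-0.007,0,0,0],[0,0,-0.005,0,0,0],[0,0,0,0,0,0],[0,0,0,0,0,0]]}}

```text
time_s: 3.28
eef_pos: [0.4596, -0.2119, 0.0727]
eef_rot: [-0.0, 0.997, 0.073, -0.0]
ft_force: [1.4, -0.4, -2.1]
opening: 0.0596
```

```bash
python3 go.py; sleep 0; python3 go.py
```

```text
t 3.275 pos [ 0.4596 -0.2119  0.0727] F [ 1.39 -0.44 -2.12] op 0.0596 x-axis [0.989 0.145 0.   ] z [-0.  0. -1.]
t 3.275 pos [ 0.4596 -0.2119  0.0727] F [ 1.39 -0.44 -2.12] op 0.0596 x-axis [0.989 0.145 0.   ] z [-0.  0. -1.]
```

Request:
{"method": "arm_command", "body": {"plan": [[0,0,0,0,0,0],[0,0,0,0,0,0]]}}

```text
time_s: 3.52
eef_pos: [0.4595, -0.2119, 0.0725]
eef_rot: [-0.0, 0.997, 0.073, -0.0]
ft_force: [-0.4, -0.7, -1.7]
opening: 0.0592
```

Request:
{"method": "arm_command", "body": {"plan": [[0,0,0.007,0,0,0],[0,0,0.006,0,0,0],[0,0,0.002,0,0,0],[0,0,0.001,0,0,0],[0,0,0,0,0,0]]}}

```text
time_s: 4.15
eef_pos: [0.4596, -0.212, 0.0566]
eef_rot: [-0.0, 0.997, 0.073, -0.0]
ft_force: [0.1, -0.2, -1.2]
opening: 0.0591
```

Request:
{"method": "arm_command", "body": {"plan": [[0,0,0,0,0,0],[0,0,0,0,0,0],[0,0,0,0,0,0],[0,0,0,0,0,0]], "jaw": 1}}

```text
time_s: 4.65
eef_pos: [0.4597, -0.212, 0.0568]
eef_rot: [0.0, 0.997, 0.073, 0.0]
ft_force: [-0.1, 0.2, -0.2]
opening: 0.0875
```

Request:
{"method": "arm_command", "body": {"plan": [[0,0,-0.02,0,0,0],[0,0,-0.04,0,0,0],[0,0,-0.04,0,0,0],[0,0,-0.005,0,0,0]]}}

```text
time_s: 5.15
eef_pos: [0.4612, -0.2128, 0.1643]
eef_rot: [0.001, 0.997, 0.073, 0.002]
ft_force: [-0.9, 0.8, 0.4]
opening: 0.0879
```

```bash
python3 go.py 0.469 -0.0902 0.16
```

```text
t 5.15 pos [ 0.4612 -0.2128  0.1643] F [-0.92  0.82  0.39] op 0.0879 x-axis [0.989 0.145 0.004] z [ 0.005 -0.002 -1.   ]
tool shift [ 0.0255 -0.1201  0.004 ]
```

D reads about 1.7 N, so it's empty. Next is the tin at (0.469,-0.090).

Request:
{"method": "arm_command", "body": {"plan": [[0.009,-0.04,0,0,0,0],[0.009,-0.04,0,0,0,0],[0.008,-0.04,0.005,0,0,0],[0,0,0,0,0,0]]}}

```text
time_s: 5.65
eef_pos: [0.4668, -0.0873, 0.1554]
eef_rot: [-0.0, 0.997, 0.074, -0.001]
ft_force: [0.2, -0.8, -0.3]
opening: 0.0881
```

```bash
python3 go.py 0.469 -0.0902 0.056
```

```text
t 5.65 pos [ 0.4668 -0.0873  0.1554] F [ 0.15 -0.78 -0.33] op 0.0881 x-axis [ 0.989  0.148 -0.003] z [-0.003  0.001 -1.   ]
tool shift [0.002  0.0033 0.0994]
```

Request:
{"method": "arm_command", "body": {"plan": [[0,0,0.035,0,0,0],[0,0,0.035,0,0,0],[0,0,0.025,0,0,0],[0,0,0.008,0,0,0],[0,0,0,0,0,0]]}}

```text
time_s: 6.28
eef_pos: [0.4676, -0.0898, 0.0533]
eef_rot: [-0.0, 0.997, 0.073, -0.001]
ft_force: [-1.0, 0.3, -0.0]
opening: 0.0879
```

Request:
{"method": "arm_command", "body": {"plan": [[0,0,0,0,0,0],[0,0,0,0,0,0],[0,0,0,0,0,0],[0,0,0,0,0,0],[0,0,0,0,0,0]], "jaw": 0}}

```text
time_s: 6.9
eef_pos: [0.4684, -0.0896, 0.0542]
eef_rot: [0.0, 0.997, 0.073, 0.001]
ft_force: [-0.7, -0.5, 6.8]
opening: 0.0601
```

Request:
{"method": "arm_command", "body": {"plan": [[0,0,-0.005,0,0,0],[0,0,-0.007,0,0,0],[0,0,-0.005,0,0,0],[0,0,0,0,0,0],[0,0,0,0,0,0]]}}

```text
time_s: 7.52
eef_pos: [0.4678, -0.0895, 0.0707]
eef_rot: [-0.0, 0.997, 0.073, -0.0]
ft_force: [-0.1, -0.5, -1.8]
opening: 0.0602
```

Request:
{"method": "arm_command", "body": {"plan": [[0,0,0,0,0,0],[0,0,0,0,0,0]]}}

```text
time_s: 7.78
eef_pos: [0.4678, -0.0895, 0.0705]
eef_rot: [-0.0, 0.997, 0.073, -0.0]
ft_force: [-0.0, 0.1, -1.8]
opening: 0.06
```

Also empty, at 1.8 N. I'll set it down and go to (0.604,-0.1095).

Request:
{"method": "arm_command", "body": {"plan": [[0,0,0.007,0,0,0],[0,0,0.006,0,0,0],[0,0,0.002,0,0,0],[0,0,0.001,0,0,0],[0,0,0,0,0,0]]}}

```text
time_s: 8.4
eef_pos: [0.4679, -0.0895, 0.0546]
eef_rot: [-0.0, 0.997, 0.073, -0.0]
ft_force: [0.5, -0.2, -2.2]
opening: 0.0602
```

Request:
{"method": "arm_command", "body": {"plan": [[0,0,0,0,0,0],[0,0,0,0,0,0],[0,0,0,0,0,0],[0,0,0,0,0,0]], "jaw": 1}}

```text
time_s: 8.9
eef_pos: [0.468, -0.0895, 0.0548]
eef_rot: [0.0, 0.997, 0.073, 0.0]
ft_force: [-0.6, 0.2, -0.0]
opening: 0.0877
```

Request:
{"method": "arm_command", "body": {"plan": [[0,0,-0.02,0,0,0],[0,0,-0.04,0,0,0],[0,0,-0.04,0,0,0],[0,0,-0.005,0,0,0],[0,0,0,0,0,0]]}}

```text
time_s: 9.52
eef_pos: [0.4677, -0.0894, 0.1595]
eef_rot: [0.0, 0.997, 0.073, 0.0]
ft_force: [-0.1, -1.0, -0.6]
opening: 0.0878
```

```bash
python3 go.py 0.604 -0.1095 0.16
```

```text
t 9.525 pos [ 0.4677 -0.0894  0.1595] F [-0.1  -0.96 -0.64] op 0.0878 x-axis [0.989 0.145 0.   ] z [ 0. -0. -1.]
tool shift [ 0.1319  0.0397 -0.0005]
```

Request:
{"method": "arm_command", "body": {"plan": [[0.044,0.0135,0,0,0,0],[0.044,0.013,0,0,0,0],[0.044,0.0135,0,0,0,0],[0,0,0,0,0,0],[0,0,0,0,0,0]]}}

```text
time_s: 10.15
eef_pos: [0.6024, -0.1095, 0.1576]
eef_rot: [-0.001, 0.997, 0.073, -0.002]
ft_force: [-0.2, 0.1, -0.1]
opening: 0.0881
```

Request:
{"method": "arm_command", "body": {"plan": [[0,0,0.035,0,0,0],[0,0,0.035,0,0,0],[0,0,0.025,0,0,0],[0,0,0.009,0,0,0],[0,0,0,0,0,0]]}}

```text
time_s: 10.78
eef_pos: [0.6033, -0.1097, 0.0554]
eef_rot: [-0.0, 0.997, 0.073, -0.001]
ft_force: [0.4, -0.8, -0.6]
opening: 0.0876
```

Request:
{"method": "arm_command", "body": {"plan": [[0,0,0,0,0,0],[0,0,0,0,0,0],[0,0,0,0,0,0],[0,0,0,0,0,0],[0,0,0,0,0,0]], "jaw": 0}}

```text
time_s: 11.4
eef_pos: [0.6047, -0.1099, 0.0563]
eef_rot: [0.0, 0.997, 0.073, 0.0]
ft_force: [-1.5, 0.1, 5.3]
opening: 0.0594
```

Request:
{"method": "arm_command", "body": {"plan": [[0,0,-0.005,0,0,0],[0,0,-0.007,0,0,0],[0,0,-0.005,0,0,0],[0,0,0,0,0,0],[0,0,0,0,0,0]]}}

```text
time_s: 12.02
eef_pos: [0.6042, -0.1099, 0.0726]
eef_rot: [-0.0, 0.997, 0.073, -0.0]
ft_force: [0.6, -0.1, -0.9]
opening: 0.0592
```

Request:
{"method": "arm_command", "body": {"plan": [[0,0,0,0,0,0],[0,0,0,0,0,0]]}}

```text
time_s: 12.28
eef_pos: [0.6042, -0.1098, 0.0725]
eef_rot: [-0.0, 0.997, 0.073, -0.0]
ft_force: [-0.4, 1.3, -1.4]
opening: 0.0592
```

Empty as well, at about 1.2 N. I'll set it down and go to (0.604,-0.238).

Request:
{"method": "arm_command", "body": {"plan": [[0,0,0.007,0,0,0],[0,0,0.006,0,0,0],[0,0,0.002,0,0,0],[0,0,0.001,0,0,0],[0,0,0,0,0,0]]}}

```text
time_s: 12.9
eef_pos: [0.6044, -0.1099, 0.0567]
eef_rot: [-0.0, 0.997, 0.073, 0.0]
ft_force: [1.0, 0.1, -0.9]
opening: 0.0595
```

Request:
{"method": "arm_command", "body": {"plan": [[0,0,0,0,0,0],[0,0,0,0,0,0],[0,0,0,0,0,0],[0,0,0,0,0,0]], "jaw": 1}}

```text
time_s: 13.4
eef_pos: [0.6043, -0.1099, 0.0568]
eef_rot: [0.0, 0.997, 0.073, 0.0]
ft_force: [0.9, 0.3, 0.3]
opening: 0.0878
```

Request:
{"method": "arm_command", "body": {"plan": [[0,0,-0.02,0,0,0],[0,0,-0.04,0,0,0],[0,0,-0.04,0,0,0],[0,0,-0.005,0,0,0],[0,0,0,0,0,0]]}}

```text
time_s: 14.02
eef_pos: [0.6043, -0.1099, 0.1624]
eef_rot: [0.0, 0.997, 0.073, 0.001]
ft_force: [-0.2, -0.4, -0.4]
opening: 0.0878
```

```bash
python3 go.py 0.604 -0.238 0.16
```

```text
t 14.025 pos [ 0.6043 -0.1099  0.1624] F [-0.24 -0.4  -0.39] op 0.0878 x-axis [0.989 0.145 0.001] z [ 0.001 -0.    -1.   ]
tool shift [-0.019   0.1267  0.0024]
```

Request:
{"method": "arm_command", "body": {"plan": [[-0.006,0.042,0.001,0,0,0],[-0.006,0.042,0.001,0,0,0],[-0.007,0.043,0,0,0,0],[0,0,0,0,0,0],[0,0,0,0,0,0]]}}

```text
time_s: 14.65
eef_pos: [0.603, -0.2376, 0.1583]
eef_rot: [-0.001, 0.997, 0.073, -0.001]
ft_force: [0.1, 0.5, -0.4]
opening: 0.088
```

Request:
{"method": "arm_command", "body": {"plan": [[0,0,0.035,0,0,0],[0,0,0.035,0,0,0],[0,0,0.025,0,0,0],[0,0,0.009,0,0,0],[0,0,0,0,0,0]]}}

```text
time_s: 15.28
eef_pos: [0.6038, -0.2373, 0.0553]
eef_rot: [-0.0, 0.997, 0.073, -0.001]
ft_force: [-1.0, -0.4, 0.0]
opening: 0.0879
```

Request:
{"method": "arm_command", "body": {"plan": [[0,0,0,0,0,0],[0,0,0,0,0,0],[0,0,0,0,0,0],[0,0,0,0,0,0],[0,0,0,0,0,0]], "jaw": 0}}

```text
time_s: 15.9
eef_pos: [0.6043, -0.2383, 0.0564]
eef_rot: [0.0, 0.997, 0.073, 0.0]
ft_force: [-0.8, 1.5, 6.4]
opening: 0.0608
```

Request:
{"method": "arm_command", "body": {"plan": [[0,0,-0.004,0,0,0],[0,0,-0.006,0,0,0],[0,0,-0.005,0,0,0],[0,0,0,0,0,0],[0,0,0,0,0,0]]}}

```text
time_s: 16.52
eef_pos: [0.6038, -0.2382, 0.0705]
eef_rot: [-0.0, 0.997, 0.073, -0.0]
ft_force: [-0.4, 0.5, -7.0]
opening: 0.0605
```

Request:
{"method": "arm_command", "body": {"plan": [[0,0,0,0,0,0],[0,0,0,0,0,0]]}}

```text
time_s: 16.77
eef_pos: [0.6038, -0.2382, 0.0705]
eef_rot: [-0.0, 0.997, 0.073, -0.0]
ft_force: [-0.2, -0.3, -6.7]
opening: 0.0602
```

```bash
python3 go.py 0.643 0.216 0.19
```

```text
t 16.775 pos [ 0.6038 -0.2382  0.0705] F [-0.19 -0.32 -6.65] op 0.0602 x-axis [ 0.989  0.145 -0.   ] z [-0.  0. -1.]
tool shift [ 0.1047 -0.4437 -0.1195]
```

This is the loaded tin, at 6.7 N. I'll lift it and carry it at a moderate pace.

Request:
{"method": "arm_command", "body": {"plan": [[0,0,-0.015,0,0,0],[0,0,-0.03,0,0,0],[0,0,-0.035,0,0,0],[0,0,-0.03,0,0,0],[0,0,-0.015,0,0,0]]}}

```text
time_s: 17.4
eef_pos: [0.6049, -0.2387, 0.1986]
eef_rot: [0.001, 0.997, 0.073, 0.002]
ft_force: [-0.2, 0.4, -7.9]
opening: 0.0603
```

Request:
{"method": "arm_command", "body": {"plan": [[0.003,-0.013,0,0,0,0],[0.006,-0.026,0,0,0,0],[0.009,-0.037,0,0,0,0],[0.009,-0.037,0,0,0,0],[0.009,-0.037,0,0,0,0]]}}

```text
time_s: 18.02
eef_pos: [0.6166, -0.0824, 0.1939]
eef_rot: [-0.001, 0.997, 0.073, -0.001]
ft_force: [1.3, -0.5, -6.3]
opening: 0.0604
```

Request:
{"method": "arm_command", "body": {"plan": [[0.009,-0.037,0,0,0,0],[0.009,-0.037,0,0,0,0],[0.009,-0.037,0,0,0,0],[0.009,-0.037,0,0,0,0],[0.009,-0.037,0,0,0,0]]}}

```text
time_s: 18.65
eef_pos: [0.6339, 0.1069, 0.1938]
eef_rot: [-0.0, 0.997, 0.073, -0.002]
ft_force: [0.6, 0.7, -5.5]
opening: 0.0603
```

Request:
{"method": "arm_command", "body": {"plan": [[0.009,-0.037,0,0,0,0],[0.007,-0.03,0,0,0,0],[0.005,-0.022,0,0,0,0],[0.003,-0.012,0,0,0,0],[0,0,0,0,0,0]]}}

```text
time_s: 19.27
eef_pos: [0.6442, 0.2087, 0.1952]
eef_rot: [0.0, 0.997, 0.073, -0.0]
ft_force: [0.2, -0.1, -6.7]
opening: 0.0604
```

```bash
python3 go.py 0.643 0.216 0.067; python3 - <<'E'
from h import *
im,d=grab("top"); cv2.imwrite("pics/top1.png",cv2.resize(im[130:290,60:340],None,fx=2.8,fy=2.8)); im,d=grab("side"); cv2.imwrite("pics/s1.png",im)
E
```

```text
t 19.275 pos [0.6442 0.2087 0.1952] F [ 0.25 -0.12 -6.74] op 0.0604 x-axis [ 0.989  0.146 -0.001] z [-0.001 -0.    -1.   ]
tool shift [-1.000e-04 -7.400e-03  1.282e-01]
```

View pics/s1.png

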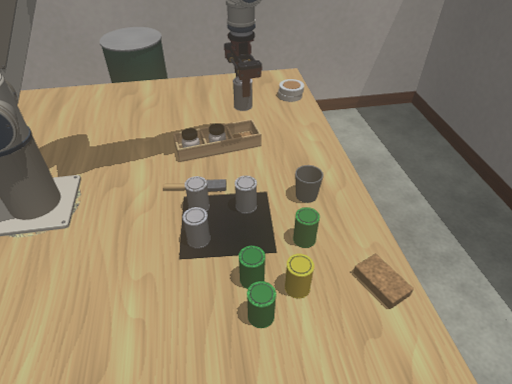

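The tin hangs upright above the crate at (243,95), and the other three tins at (197,193), (246,194) and (197,227) are standing. I'll shift y by 7 mm and lower.

Request:
{"method": "arm_command", "body": {"plan": [[0,-0.007,0.01,0,0,0],[0,0,0.02,0,0,0],[0,0,0.025,0,0,0],[0,0,0.015,0,0,0],[0,0,0,0,0,0]]}}

```text
time_s: 20.0
eef_pos: [0.6423, 0.2147, 0.1235]
eef_rot: [0.0, 0.997, 0.073, -0.002]
ft_force: [-0.5, 0.0, -7.1]
opening: 0.0603
```

```bash
python3 go.py 0.643 0.216 0.0625; python3 - <<'E'
from h import *
im,d=grab("top"); P=pts("top",d); z=P[...,2]
m=((z>.042)&(z<.056)&(d>0)); m[:,:80]=0;m[:,160:]=0
print(cv2.minAreaRect(P[m][:,:2].astype(np.float32)))
im,d=grab("wrist"); cv2.imwrite("pics/w2.png",im)
E
```

```text
t 20.0 pos [0.6423 0.2147 0.1235] F [-0.52  0.01 -7.12] op 0.0603 x-axis [ 0.989  0.145 -0.004] z [-0.004 -0.001 -1.   ]
tool shift [ 0.0012 -0.0012  0.061 ]
((0.5519165992736816, 0.20221811532974243), (0.2839820086956024, 0.10200361162424088), 8.34622859954834)
```

View pics/w2.png

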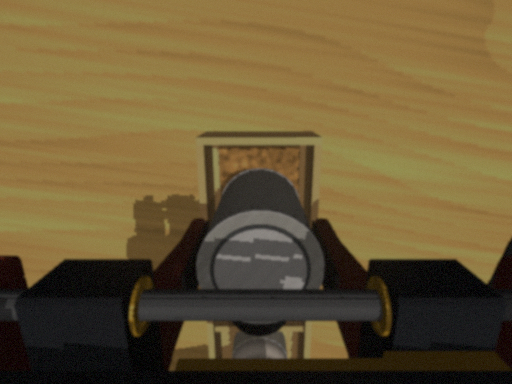

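The tin at (260,250) is centred across the free cell, whose walls are at columns 207 and 310, and the second crate fix agrees with the first. I'll lower 61 mm.

Request:
{"method": "arm_command", "body": {"plan": [[0,0,0.02,0,0,0],[0,0,0.017,0,0,0],[0,0,0.012,0,0,0],[0,0,0.006,0,0,0],[0,0,0,0,0,0]]}}

```text
time_s: 20.72
eef_pos: [0.6433, 0.2152, 0.0701]
eef_rot: [0.0, 0.997, 0.073, -0.0]
ft_force: [0.6, 0.8, -6.5]
opening: 0.0604
```

```bash
python3 go.py 0.643 0.216 0.0625
```

```text
t 20.725 pos [0.6433 0.2152 0.0701] F [ 0.56  0.75 -6.46] op 0.0604 x-axis [ 0.989  0.145 -0.001] z [-0.001 -0.    -1.   ]
tool shift [-0.0001 -0.0008  0.0076]
```

Request:
{"method": "arm_command", "body": {"plan": [[0,0,0.003,0,0,0],[0,0,0.002,0,0,0],[0,0,0.0015,0,0,0],[0,0,0,0,0,0],[0,0,0,0,0,0]]}}

```text
time_s: 21.35
eef_pos: [0.6435, 0.2153, 0.0643]
eef_rot: [-0.0, 0.997, 0.073, 0.0]
ft_force: [0.4, -0.2, -6.9]
opening: 0.0605
```

Request:
{"method": "arm_command", "body": {"plan": [[0,0,0.001,0,0,0],[0,0,0,0,0,0],[0,0,0,0,0,0]]}}

```text
time_s: 21.72
eef_pos: [0.6435, 0.2153, 0.0632]
eef_rot: [-0.0, 0.997, 0.073, 0.0]
ft_force: [0.2, 0.5, -6.0]
opening: 0.0605
```

Request:
{"method": "arm_command", "body": {"plan": [[0,0,0.001,0,0,0],[0,0,0,0,0,0],[0,0,0,0,0,0]]}}

```text
time_s: 22.1
eef_pos: [0.6437, 0.2153, 0.0625]
eef_rot: [-0.0, 0.997, 0.073, 0.0]
ft_force: [-0.6, -0.4, -2.3]
opening: 0.0606
```

Request:
{"method": "arm_command", "body": {"plan": [[0,0,0.0005,0,0,0],[0,0,0,0,0,0],[0,0,0,0,0,0]]}}

```text
time_s: 22.48
eef_pos: [0.6437, 0.2154, 0.0624]
eef_rot: [-0.0, 0.997, 0.073, 0.0]
ft_force: [-3.2, -0.4, 6.0]
opening: 0.0603
```

The pad now carries the tin: the force went from -6.5 to +6 N. I'll release and retreat.

Request:
{"method": "arm_command", "body": {"plan": [[0,0,0,0,0,0],[0,0,0,0,0,0],[0,0,0,0,0,0],[0,0,0,0,0,0]], "jaw": 1}}

```text
time_s: 22.98
eef_pos: [0.6435, 0.2153, 0.0616]
eef_rot: [-0.0, 0.997, 0.073, 0.0]
ft_force: [0.3, 0.7, -0.5]
opening: 0.0871
```

Request:
{"method": "arm_command", "body": {"plan": [[0,0,-0.015,0,0,0],[0,0,-0.035,0,0,0],[0,0,-0.05,0,0,0],[0,0,-0.05,0,0,0],[0,0,-0.02,0,0,0]]}}

```text
time_s: 23.6
eef_pos: [0.6451, 0.2158, 0.2363]
eef_rot: [-0.001, 0.997, 0.073, 0.003]
ft_force: [0.4, 0.8, -0.7]
opening: 0.0876
```

Request:
{"method": "arm_command", "body": {"plan": [[-0.04,0,0,0,0,0],[-0.05,0,0,0,0,0],[-0.05,0,0,0,0,0],[-0.05,0,0,0,0,0],[-0.03,0,0,0,0,0]]}}

```text
time_s: 24.22
eef_pos: [0.4229, 0.1826, 0.2311]
eef_rot: [0.0, 0.997, 0.073, -0.001]
ft_force: [0.7, -0.5, 0.1]
opening: 0.0876
```

Request:
{"method": "arm_command", "body": {"plan": [[0,0,0,0,0,0],[0,0,0,0,0,0]]}}

```text
time_s: 24.48
eef_pos: [0.4269, 0.1836, 0.2319]
eef_rot: [-0.0, 0.997, 0.073, 0.001]
ft_force: [0.5, -0.2, -0.7]
opening: 0.088
```

```bash
python3 go.py; python3 - <<'E'
from h import *
im,d=grab("top"); cv2.imwrite("pics/top3.png",im); P=pts("top",d); z=P[...,2]
m=((z>.085)&(z<.108)); m[:,:80]=0
n,l,s,c=cv2.connectedComponentsWithStats(m.astype(np.uint8))
for i in range(1,n):
    if s[i,4]>300: q=P[l==i]; print(c[i].round(),s[i,4],q.mean(0).round(4))
E
```

```text
t 24.475 pos [0.4269 0.1836 0.2319] F [ 0.53 -0.2  -0.68] op 0.088 x-axis [0.989 0.145 0.001] z [ 0.001  0.    -1.   ]
[312. 132.] 539 [ 0.7365 -0.2555  0.0904]
[373. 156.] 542 [ 0.6813 -0.3958  0.0902]
[106. 171.] 621 [0.6431 0.2134 0.099 ]
[249. 189.] 552 [ 0.6034 -0.1099  0.0935]
[356. 200.] 545 [ 0.5799 -0.355   0.0904]
[398. 199.] 546 [ 0.5837 -0.453   0.0904]
[240. 249.] 567 [ 0.4687 -0.0895  0.0934]
[294. 253.] 569 [ 0.4603 -0.2113  0.0933]
```

View pics/top3.png

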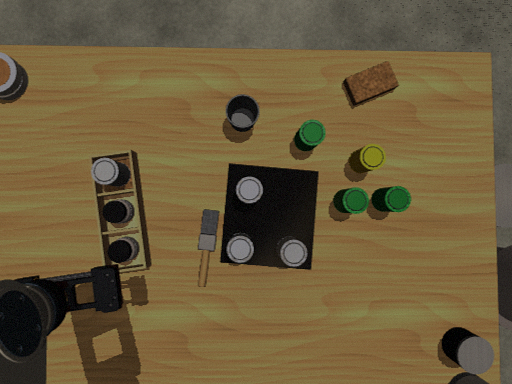

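The tin stands in the far cell at (106,171), with its lid at (0.643, 0.213, 0.099), about 3 mm from the pad's centre. The empty tins at (249,189), (240,249) and (294,253) are standing, and the bystanders are unmoved. I'll hand it in.

```bash
python3 -c "
from plant import ticket
print(ticket.finish_job())"
```

```text
the job is handed in; nothing more can be done
None
```

The loaded tin is standing on the cork pad in the crate's free (far) cell, and the job was handed in at about 24.5 s. The hand-in gives no verdict, so the results below are my own checks.

- **Weighing:** I lifted each tin about 15 mm. Three read about 1.7, 1.8 and 1.2 N, so they are empty. The one that stood at (0.604, -0.238) read about 6.7 N, so it is the loaded one.
- **Placing:** As I lowered the tin, the wrist force went from -6.5 N to +6 N, so the pad had taken its weight before I let go. The last top view puts its lid at (0.643, 0.213), about 3 mm from my pad-centre estimate of (0.643, 0.216). The lid height of 0.099 m fits a tin standing upright on the pad.
- **Empty tins:** All three stand on the mat within about 1 mm of where they started.
- **Other things:** The jars, cup and brush look unmoved in the last picture (by eye only), and the green and yellow look-alikes were not touched.
- **Disagreement:** The cork-colour patch gave the pad centre as (0.645, 0.224), about 8 mm off in y. I used the crate outline instead, because the near wall hides part of the pad from the top camera. If the patch were right, the tin would still be only about 11 mm off, inside the 20 mm limit.

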